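# Charge the slumping moulds with their glass blanks

## Task

Load the kiln shelf for firing: take the four fused glass blanks from the felt-covered board and lay each one flat on the rim of the slumping mould of its own shape and size, centred, and for the square and the oblong with the edges parallel to those of the mould. Set the glass down gently without dropping it, and do not shift the moulds or disturb the jar and the brush.

Things in the scene. Friction and masses are not known exactly. Their poses are not given: they have to be found in the camera images.
- glass_large_round: Loose blank of fused opal glass (pale, opaque, 77 g), a disc of 66 mm diameter, 9 mm thick, lying flat on a felt-covered carrying board (fixed, about 320 x 310 mm, felt 15 mm above the bench) with the three other blanks, each in one quarter of the board; the board is on the left or on the right of the bench, the moulds on the other side. Origin: centre of its underside, z up.
- glass_small_round: Loose blank of fused opal glass (pale, opaque, 38 g), a disc of 46 mm diameter, 9 mm thick, lying flat on the same board. Origin: centre of its underside, z up.
- glass_square: Loose blank of fused opal glass (pale, opaque, 86 g), a square of 62 x 62 mm, 9 mm thick, lying flat on the same board. Origin: centre of its underside, z up. x and y are parallel to its edges.
- glass_oblong: Loose blank of fused opal glass (pale, opaque, 103 g), a rectangle of 92 x 50 mm, 9 mm thick, lying flat on the same board. Origin: centre of its underside, z up. x runs along the 92 mm side, y along the 50 mm side.
- mould_large_round: Loose slumping mould of terracotta (160 g), round, 72 mm in diameter at the rim, 26 mm high, flat rim 9 mm wide round an open recess. Origin: centre of its underside; the rim that carries the glass is 26 mm above it. On a cream kiln shelf (fixed, 310 x 310 mm, top 36 mm above the bench), each mould in one quarter. Made for the 66 mm disc.
- mould_small_round: Loose slumping mould of terracotta (90 g), round, 52 mm in diameter at the rim, 26 mm high, flat rim 9 mm wide round an open recess. Origin: centre of its underside; the rim that carries the glass is 26 mm above it. On the same shelf. Made for the 46 mm disc.
- mould_square: Loose slumping mould of terracotta (190 g), square, 68 x 68 mm, 26 mm high, flat rim 10 mm wide round an open recess. Origin: centre of its underside; the rim that carries the glass is 26 mm above it. x and y are parallel to its edges. On the same shelf. Made for the 62 mm square.
- mould_oblong: Loose slumping mould of terracotta (220 g), rectangular, 98 (x) by 56 (y) mm, 26 mm high, flat rim 10 mm wide round an open recess. Origin: centre of its underside; the rim that carries the glass is 26 mm above it. On the same shelf. Made for the 92 x 50 mm rectangle.
- wash_jar: Bystander: closed white plastic jar of kiln wash, 60 mm in diameter, 75 mm high, standing on the bench beyond the boards. Origin: centre of its underside.
- brush: Bystander: flat brush, 200 x 42 mm, 20 mm thick, lying on the bench beyond the boards, left of the jar. Origin: under the middle of the brush; x runs along it, bristles to +x (roughly to the left).
Things that resemble listed ones, but are neither listed nor needed, are in the scene too. What is shaped like the glass_small_round but purple is not meant.

How it is judged (in metres and radians):
At the end, for the whole second after the job is handed in: Each blank lies flat on the rim of the mould of its own shape and size (height within 3 mm, tilt under 0.06 rad), within 10 mm of its centre, square and oblong within 0.18 rad of parallel to the edges (any quarter turn; either way round), released and at rest (horizontal distance between glass_large_round and mould_large_round below 0.01 m and z of glass_large_round in the frame of mould_large_round between 0.023 and 0.029 m and angle between each of glass_large_round, glass_small_round, glass_square, glass_oblong's own z axis and vertical below 0.06 rad and linear speed of each of glass_large_round, glass_small_round, glass_square, glass_oblong below 0.01 m/s and contact force between the fingers and glass_large_round below 0.05 N and horizontal distance between glass_small_round and mould_small_round below 0.01 m and z of glass_small_round in the frame of mould_small_round between 0.023 and 0.029 m and contact force between the fingers and glass_small_round below 0.05 N and horizontal distance between glass_square and mould_square below 0.01 m and z of glass_square in the frame of mould_square between 0.023 and 0.029 m and contact force between the fingers and glass_square below 0.05 N and (angle between the x axis of glass_square and the x axis of mould_square, either way round below 0.18 rad or angle between the x axis of glass_square and the y axis of mould_square, either way round below 0.18 rad) and horizontal distance between glass_oblong and mould_oblong below 0.01 m and z of glass_oblong in the frame of mould_oblong between 0.023 and 0.029 m and contact force between the fingers and glass_oblong below 0.05 N and angle between the x axis of glass_oblong and the x axis of mould_oblong, either way round below 0.18 rad); the robot touches nothing.
It fails at once if a glass blank is dropped or thrown (moves faster than 0.5 m/s while the fingers do not hold it: a fall of about 13 mm) ((contact force between the fingers and glass_large_round below 0.02 N and linear speed of glass_large_round above 0.5 m/s) or (contact force between the fingers and glass_small_round below 0.02 N and linear speed of glass_small_round above 0.5 m/s) or (contact force between the fingers and glass_square below 0.02 N and linear speed of glass_square above 0.5 m/s) or (contact force between the fingers and glass_oblong below 0.02 N and linear speed of glass_oblong above 0.5 m/s)).
It fails at once if a mould is shifted more than 25 mm (distance of any of mould_large_round, mould_small_round, mould_square, mould_oblong from where it was at the start of the episode above 0.025 m).
It fails at once if the jar or the brush is moved more than 30 mm (distance of any of wash_jar, brush from where it was at the start of the episode above 0.03 m).
It also fails if it takes over 99 s, if anything falls off the work surface, if the arm or the gripper's body presses on something with over 40 N, if the wrist force passes 120 N, or if a joint passes its speed limit or range.

## Robot

A 6-joint arm with a two-finger parallel gripper is mounted at the origin on the work surface. World frame = base frame: x ahead of the robot, y to its left, z up, the work surface at z = 0. Lengths are in mm, angles in rad, forces in N, time in s.
With the tool pointing down it reaches from about 325 to 850 mm from the base axis. Payload 15.5 kg.
Tool frame: the origin (TCP) lies at the very end of the fingers, on their centre line; the grasp point (between the pads) lies robot.tcp_to_grasp behind it (robot.tcp_to_grasp is the distance from the TCP to the grasp point, in mm); z points along the fingers, y is the line along which they close (so a half turn about z gives the same grasp; the last joint's range is limited). The gripper opens to 91 mm and grips with 3 to 60 N. Pads are 32 mm wide; open, the fingers measure 118 mm over their backs; the gripper's body (76 mm by 178 mm) begins 60 mm behind the grasp point.
Start: joints at [-1.333, 0.494, 1.345, -0, 1.302, -0.096], TCP at [204.773, -590.503, 213.915] pointing down, gripper open.
Joint ranges: [-2.91, 2.91], [-0.82, 2.16], [0.22, 2.67], [-1.22, 4.37], [0.12, 2.79], [-3.08, 3.08]. Speed limits (rad/s): [1.89, 1.89, 2.57, 3.01, 3.01, 3.01].

## Interface

Orientations are given as a rotation vector (axis times angle).
In Python, from station import robot gives the robot as it stands. The module is installed in compiled form; this text tells all that it offers.
- The arm moves only by the shell command python3 -m inch 'ROWS'. ROWS is a JSON object of lists of equal length, an entry for each row: "translation": the shift along the world's x, y, z in units of 50 mm (1.0 is 50 mm), a list of three; "twist": the turn, a rotation vector about the world's x, y, z in units of 5 degrees (1.0 is 5 degrees), a list of three; "hand": the finger opening in mm, from 0 to 91.2. In form: {"translation": [[x, y, z], ...], "twist": [[rx, ry, rz], ...], "hand": [hand, ...]}. A call has 1 to 12 rows; each row shifts and turns the commanded pose from where the row before left it; what a row does not reach is not made up. A row lasts 1/10 s, in which the tool goes at most 50 mm and 8.59 degrees, less where a joint would pass 70% of its speed; a pose out of reach is approached as far as the arm can. A call is refused whole if a number of a shift passes 1 or a number of a turn 1, either way. A call with a gripper value outside its range is refused whole. The fingers move at their own pace and stop on an object; the grip force is fixed at half the most. Time passes only in rows, so rows that do not move let the fingers close. It gives the time, the measured TCP pose, the force, the opening and the grip force at its end, in the units of the state.
- robot.get_state(): the state, without advancing time (a new reading comes with each control period).
- robot.get_image(name): name is "scene" or "side" or "wrist"; returns a dict with "image" (480x640x3 uint8, red, green, blue), "fovy" (degrees; the focal length in pixels is half the picture's height over the tangent of half this angle, whatever the lens; pixels are square), "cx", "cy" (the principal point, pixels), "rvec" (rotation vector, rad) and "tvec" (3), from world to camera coordinates, as OpenCV has them; the wrist camera has in their place "T_tool_cam" (4x4, takes a point from camera to tool coordinates, whose origin is the TCP and whose axes are the flange's). Camera axes: x right, y down, z forward; pixel columns grow to the right and rows downward; lengths in mm; the calibration is good to about 2 mm. A picture is of the moment at which its call begins: read the wrist's pose just before it. There is no depth.
- robot.close_job(): hands the job in; it is judged then, once.
The state is a dict: "t": time; "joint_pos": joint angles; "qd": joint speeds; "joint_torque": joint torques, N m; "ee_pos": TCP position; "orientation": TCP orientation; "wrist_force": force on the tool from outside, world axes, zero at the start; "wrist_torque": the same for the moment, N m; "width": finger opening in mm; "grip_force": force on a finger pad.
Only numpy, scipy, OpenCV 4.12 (cv2) and the standard library are available. Lean on these libraries where they do the work, as an engineer would, in place of code of your own. Each camera call takes 0.05 s, during which the arm holds its last target. There are 200 camera calls.

## Working session

There is one attempt and no reset: what is moved stays moved. The work goes in short steps, Python scripts to look and compute and a shell command to move; the robot and the scene stay as the last step left them, time stands still between calls to the robot, and variables do not carry over. Pictures are saved under pics/ and viewed, at most 14 in all, crops included, and the job is handed in when it is done.

```bash
mkdir -p pics; cat > h.py <<'E'
import numpy as np, cv2
from station import robot
def save(name,fn):
    d=robot.get_image(name); cv2.imwrite('pics/'+fn,d['image'][:,:,::-1]); np.save('pics/'+fn+'.npy',d,allow_pickle=True); return d
def K(d):
    f=240/np.tan(np.radians(d['fovy'])/2); return np.array([[f,0,d['cx']],[0,f,d['cy']],[0,0,1.]])
def ray(d,uv,z,state=None):
    """pixels -> world points at height z"""
    uv=np.atleast_2d(np.array(uv,float)); r=np.c_[uv,np.ones(len(uv))]@np.linalg.inv(K(d)).T
    if 'rvec' in d:
        R=cv2.Rodrigues(np.array(d['rvec'],float))[0]; C=-R.T@np.array(d['tvec'],float).ravel(); D=r@R
    else:
        T=np.array(d['T_tool_cam']); Rt=cv2.Rodrigues(np.array(state['orientation'],float))[0]
        C=Rt@T[:3,3]+np.array(state['ee_pos']); D=r@(Rt@T[:3,:3]).T
    return C+D*((z-C[2])/D[:,2])[:,None]
E
python3 - <<'E'
from h import *
s=robot.get_state(); print(s, robot.tcp_to_grasp)
ims=[save(n,n+'0.png') for n in('scene','side')]
for d in ims: print({k:v for k,v in d.items() if k!='image'})
d=save('wrist','wrist0.png'); print(d['T_tool_cam'],d['fovy'])
E
```

```text
{'t': 0.0, 'joint_pos': array([-1.33250245e+00,  4.94142194e-01,  1.34616198e+00, -6.16796803e-05,
        1.30253208e+00, -9.54963314e-02]), 'qd': array([-0.00110711, -0.00047874, -0.0017593 , -0.00191916,  0.00069088,
       -0.00064017]), 'joint_torque': array([ 4.79091686e-03, -8.78804755e+01, -3.81844354e+01,  7.10993330e-02,
        5.39686717e-02, -1.25269862e-04]), 'ee_pos': array([ 204.65456438, -590.10951088,  213.3533176 ]), 'orientation': array([-3.09671789e+00, -5.21705777e-01,  2.32431123e-04]), 'wrist_force': array([ 0.34753456, -0.10447488, -0.03353418]), 'wrist_torque': array([ 0.00535774,  0.01577893, -0.02711675]), 'grip_force': 0.0, 'width': 91.28226825017958} 18.8
{'fovy': 56.64917616892197, 'cx': 329.947083295883, 'cy': 238.41355536689287, 'rvec': array([ 1.4563854 ,  1.94444912, -0.95886232]), 'tvec': array([ 198.45432416, -270.13637026, 1267.24043011])}
{'fovy': 45.73962761864332, 'cx': 318.39746976641925, 'cy': 239.69315639059533, 'rvec': array([ 2.08637321, -0.03954503,  0.03079154]), 'tvec': array([-534.59962872,   20.55304577, 1264.39123193])}
[[ 4.10163100e-04 -9.71998475e-01 -2.34986800e-01  6.57632621e+01]
 [ 9.99999879e-01  3.34442088e-04  3.62087787e-04 -9.05769063e-01]
 [-2.73359301e-04 -2.34986920e-01  9.71998494e-01 -1.69375281e+02]
 [ 0.00000000e+00  0.00000000e+00  0.00000000e+00  1.00000000e+00]] 63.57983763875434
```

View pics/scene0.png

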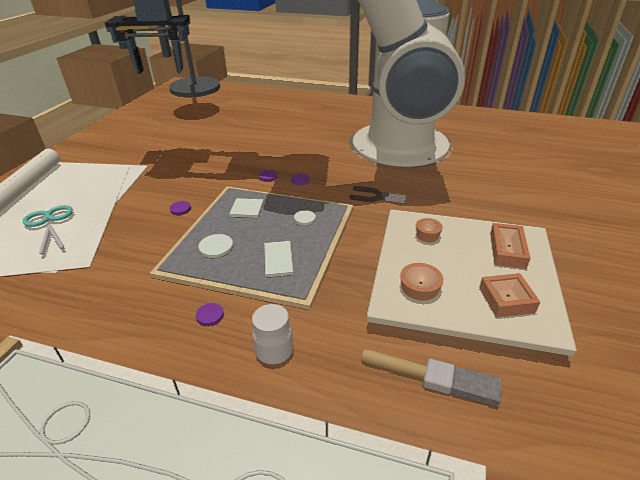

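View pics/side0.png

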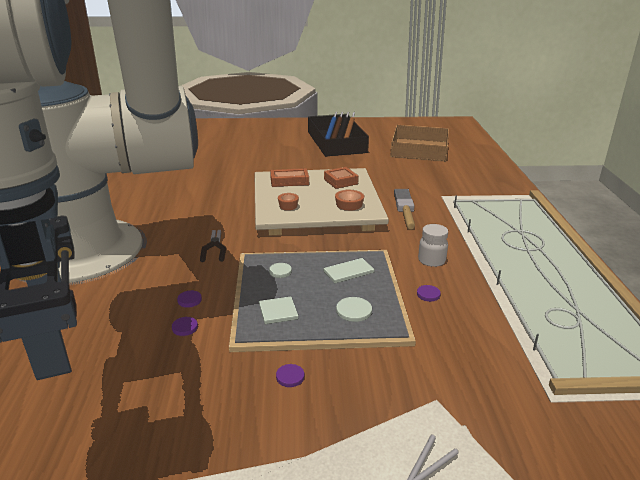

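Scene picture: the pale blanks are the square (247,208), small disc (305,217), large disc (215,245) and oblong (278,258). The moulds are small round (428,229), large round (421,281), oblong (510,245) and square (510,295).

Things that could be mistaken for them: the purple discs at (180,208), (267,175), (300,180) and (210,314). All are off the board and purple, so I reject them.

```bash
python3 - <<'E'
from h import *
for n in('scene','side'):
    d=np.load(f'pics/{n}0.png.npy',allow_pickle=True).item(); hsv=cv2.cvtColor(d['image'],cv2.COLOR_RGB2HSV)
    boxes={'scene':[(160,180,355,300),(370,210,575,350)],'side':[(235,252,408,340),(255,160,390,230)]}[n]
    for nm,m,z,b in(('glass',cv2.inRange(hsv,(35,8,120),(90,80,255)),24,boxes[0]),('mould',cv2.inRange(hsv,(0,110,60),(14,255,255)),62,boxes[1])):
        k=np.zeros_like(m);k[b[1]:b[3],b[0]:b[2]]=255; m&=k
        for c in cv2.findContours(m,cv2.RETR_EXTERNAL,cv2.CHAIN_APPROX_NONE)[0]:
            if cv2.contourArea(c)<100: continue
            M=cv2.moments(c); uv=(M['m10']/M['m00'],M['m01']/M['m00'])
            P=ray(d,c[:,0],z)[:,:2].astype(np.float32); r=cv2.minAreaRect(P)
            print(n,nm,np.round(uv),'ctr',np.round(r[0]),'size',np.round(r[1]),'ang',round(r[2],1))
    
E
```

```text
scene glass [278. 258.] ctr [ 592. -134.] size [100.  51.] ang 24.7
scene glass [215. 245.] ctr [ 591. -266.] size [72. 66.] ang 16.1
scene glass [304. 217.] ctr [ 455. -128.] size [51. 45.] ang 16.0
scene glass [246. 208.] ctr [ 452. -264.] size [73. 63.] ang 12.9
scene mould [423. 340.] ctr [727. 182.] size [ 47. 222.] ang 16.2
scene mould [509. 295.] ctr [614. 269.] size [87. 81.] ang 24.5
scene mould [421. 281.] ctr [622. 134.] size [88. 69.] ang 14.9
scene mould [509. 246.] ctr [481. 273.] size [126.  62.] ang 4.9
scene mould [428. 229.] ctr [476. 130.] size [74. 49.] ang 11.5
scene mould [540. 240.] ctr [448. 310.] size [386. 291.] ang 47.9
scene mould [376. 238.] ctr [558.  34.] size [247.  37.] ang 3.7
side glass [354. 308.] ctr [ 588. -274.] size [73. 65.] ang 88.1
side glass [278. 309.] ctr [ 451. -271.] size [62. 71.] ang 11.9
side glass [280. 269.] ctr [ 451. -138.] size [52. 45.] ang 88.2
side glass [348. 270.] ctr [ 591. -141.] size [96. 59.] ang 23.9
side mould [337. 228.] ctr [539. -31.] size [ 14. 168.] ang 88.2
side mould [288. 201.] ctr [466. 104.] size [87. 48.] ang 88.3
side mould [349. 199.] ctr [612. 106.] size [110.  68.] ang 86.2
side mould [331. 175.] ctr [554. 161.] size [399. 369.] ang 88.4
```

```bash
cat > m.py <<'E'
from h import *
import sys
def look(fn,kind):
    s=robot.get_state(); d=robot.get_image('wrist'); cv2.imwrite('pics/'+fn,d['image'][:,:,::-1])
    hsv=cv2.cvtColor(d['image'],cv2.COLOR_RGB2HSV)
    Rt=cv2.Rodrigues(np.array(s['orientation'],float))[0]
    print('t',round(s['t'],2),'tcp',np.round(s['ee_pos'],1),'psi',np.round(np.degrees(np.arctan2(Rt[1,0],Rt[0,0])),2),'tilt',np.round(Rt[2],3),'q',np.round(s['joint_pos'],2))
    m,z=(cv2.inRange(hsv,(35,8,120),(90,80,255)),24) if kind=='glass' else (cv2.inRange(hsv,(0,110,60),(14,255,255)),62)
    cv2.imwrite('pics/m_'+fn,m)
    for c in cv2.findContours(m,cv2.RETR_EXTERNAL,cv2.CHAIN_APPROX_NONE)[0]:
        if cv2.contourArea(c)<600: continue
        M=cv2.moments(c); uv=(M['m10']/M['m00'],M['m01']/M['m00'])
        P=ray(d,c[:,0],z,s)[:,:2].astype(np.float32); r=cv2.minAreaRect(P)
        print(kind,np.round(uv),'ctr',np.round(r[0],1),'size',np.round(r[1],1),'ang',round(r[2],1))
if __name__=='__main__': look(sys.argv[1],sys.argv[2])
E
r='[0.525,0.65,0.145]'
python3 -m inch '{"translation":[[0.525,0.65,0.145],[0.525,0.65,0.145],[0.525,0.65,0.145],[0.525,0.65,0.145],[0.525,0.65,0.145],[0.525,0.65,0.145],[0.525,0.65,0.145],[0.525,0.65,0.145],[0.525,0.65,0.145],[0.525,0.65,0.145],[0.525,0.65,0.145],[0.525,0.65,0.145]],"twist":[[0,0,0],[0,0,0],[0,0,0],[0,0,0],[0,0,0],[0,0,0],[0,0,0],[0,0,0],[0,0,0],[0,0,0],[0,0,0],[0,0,0]],"hand":[91,91,91,91,91,91,91,91,91,91,91,91]}'
python3 -m inch '{"translation":[[0,0,0],[0,0,0],[0,0,0]],"twist":[[0,0,0],[0,0,0],[0,0,0]],"hand":[91,91,91]}'
python3 m.py w1.png glass
```

```text
t: 1.35
ee_pos: [520.5, -198.9, 301.1]
orientation: [-3.098, -0.522, 0.0]
wrist_force: [0.9, -1.8, -0.9]
width: 91.2
grip_force: 0.0
t: 1.65
ee_pos: [519.1, -201.0, 300.5]
orientation: [-3.098, -0.521, 0.001]
wrist_force: [-0.2, 0.7, 0.3]
width: 90.9
grip_force: 0.0
t 1.65 tcp [ 519.1 -201.   300.5] psi 19.1 tilt [-0.001 -0.    -1.   ] q [-0.48  0.32  1.39 -0.    1.43  0.76]
```

View pics/w1.png

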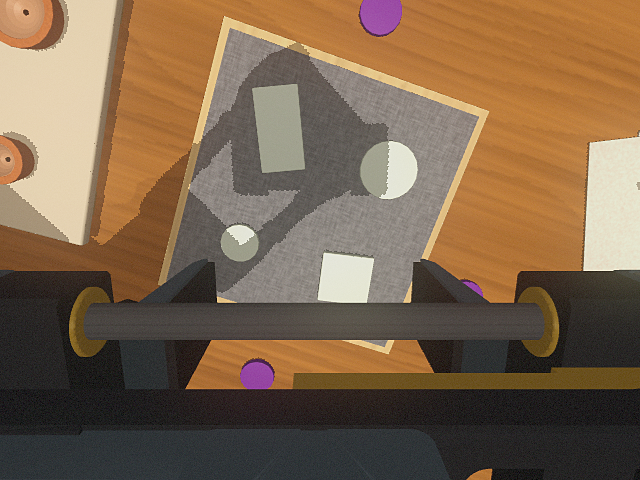

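The wrist view shows the oblong (278,128), large disc (389,170), small disc (240,242) and square (346,278), the last partly hidden by the gripper. Purple discs lie off the board. The mask missed everything, so I'll retune it for the shadow.

```bash
python3 - <<'E'
import cv2
i=cv2.imread('pics/w1.png');h=cv2.cvtColor(i,cv2.COLOR_BGR2HSV)
for u,v in[(278,128),(375,170),(402,170),(240,248),(240,234),(346,270),(340,100),(210,220),(300,235)]: print((u,v),i[v,u],h[v,u])
E
```

```text
(278, 128) [142 163 160] [ 34  33 163]
(375, 170) [142 161 161] [ 30  30 161]
(402, 170) [212 228 227] [ 32  18 228]
(240, 248) [135 156 156] [ 30  34 156]
(240, 234) [213 227 226] [ 32  16 227]
(346, 270) [214 228 227] [ 32  16 228]
(340, 100) [82 89 94] [18 33 94]
(210, 220) [ 87  95 100] [ 18  33 100]
(300, 235) [131 136 144] [ 12  23 144]
```

```bash
sed -i 's/cv2.inRange(hsv,(35,8,120),(90,80,255))/cv2.morphologyEx(cv2.inRange(hsv,(24,10,120),(42,60,255)),cv2.MORPH_OPEN,np.ones((5,5)))/' m.py; python3 m.py w2.png glass
```

```text
t 1.7 tcp [ 519.  -201.3  300.6] psi 19.06 tilt [-0.001 -0.    -1.   ] q [-0.48  0.32  1.39 -0.    1.43  0.76]
glass [345. 278.] ctr [ 450.  -264.5] size [62.8 62. ] ang 12.5
glass [239. 243.] ctr [ 450.8 -130.4] size [42.6 43.2] ang 19.1
glass [388. 169.] ctr [ 587.4 -266. ] size [63.8 63.6] ang 20.7
glass [278. 128.] ctr [ 589.3 -135.1] size [91.1 49.4] ang 24.2
```

```bash

python3 -m inch '{"translation":[[-0.09,0.73,0.05],[-0.09,0.73,0.05],[-0.09,0.73,0.05],[-0.09,0.73,0.05],[-0.09,0.73,0.05],[-0.09,0.73,0.05],[-0.09,0.73,0.05],[-0.09,0.73,0.05],[-0.09,0.73,0.05],[-0.09,0.73,0.05],[-0.09,0.73,0.05],[0,0,0]],"twist":[[0,0,0],[0,0,0],[0,0,0],[0,0,0],[0,0,0],[0,0,0],[0,0,0],[0,0,0],[0,0,0],[0,0,0],[0,0,0],[0,0,0]],"hand":[91,91,91,91,91,91,91,91,91,91,91,91]}'
python3 -m inch '{"translation":[[0,0,0],[0,0,0]],"twist":[[0,0,0],[0,0,0]],"hand":[91,91]}'
python3 m.py w3.png mould
```

```text
t: 2.95
ee_pos: [469.8, 203.5, 328.5]
orientation: [-3.096, -0.525, -0.0]
wrist_force: [-0.7, -1.2, -0.6]
width: 91.2
grip_force: 0.0
t: 3.15
ee_pos: [470.4, 199.8, 328.3]
orientation: [3.098, 0.52, -0.001]
wrist_force: [0.0, -0.3, 0.5]
width: 91.4
grip_force: 0.0
t 3.15 tcp [470.4 199.8 328.3] psi 19.05 tilt [-0.  0. -1.] q [ 0.29  0.23  1.44 -0.    1.47  1.52]
mould [274. 362.] ctr [276.5 162.7] size [ 66.9 272. ] ang 19.1
mould [372. 234.] ctr [465.3 128.3] size [49.5 49.4] ang 46.2
mould [233. 251.] ctr [390.5 268.3] size [386.7 121.7] ang 74.7
mould [251. 188.] ctr [468.1 274.4] size [97.7 56.9] ang 5.2
mould [492. 175.] ctr [553.2  23.2] size [227.6  77. ] ang 3.4
mould [417. 104.] ctr [612.3 132.5] size [69.7 69.2] ang 21.6
mould [291.  69.] ctr [601.  270.8] size [69.7 67.4] ang 24.3
mould [125.  56.] ctr [555.7 458.8] size [155.8 212.8] ang 3.6
```

View pics/w3.png

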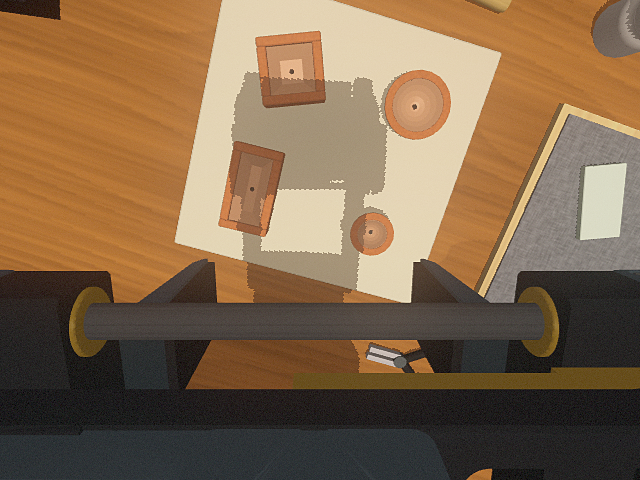

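The wrist view shows all four moulds, and the sizes match: square (291,69), large round (417,104), oblong (251,188) and small round (372,234). First I'll fetch the oblong.

```bash

python3 -m inch '{"translation":[[0.198,-0.559,-0.397],[0.198,-0.559,-0.397],[0.198,-0.559,-0.397],[0.198,-0.559,-0.397],[0.198,-0.559,-0.397],[0.198,-0.559,-0.397],[0.198,-0.559,-0.397],[0.198,-0.559,-0.397],[0.198,-0.559,-0.397],[0.198,-0.559,-0.397],[0.198,-0.559,-0.397],[0.198,-0.559,-0.397]],"twist":[[0,0,0.086],[0,0,0.086],[0,0,0.086],[0,0,0.086],[0,0,0.086],[0,0,0.086],[0,0,0.086],[0,0,0.086],[0,0,0.086],[0,0,0.086],[0,0,0.086],[0,0,0.086]],"hand":[80,80,80,80,80,80,80,80,80,80,80,80]}' >/dev/null
python3 -m inch '{"translation":[[0,0,0],[0,0,0],[0,0,0]],"twist":[[0,0,0],[0,0,0],[0,0,0]],"hand":[80,80,80]}'
python3 m.py w4.png glass
```

```text
t: 4.7
ee_pos: [588.8, -134.5, 90.7]
orientation: [3.072, 0.66, 0.0]
wrist_force: [-0.1, -0.2, -0.2]
width: 80.1
grip_force: 0.0
t 4.7 tcp [ 588.8 -134.5   90.7] psi 24.25 tilt [ 0.  0. -1.] q [-0.32  0.6   1.53  0.    1.01  0.82]
glass [317. 239.] ctr [ 596.3 -131.7] size [76.8 49.6] ang 24.3
glass [ 9. 52.] ctr [614.5  70.9] size [83.8 14.6] ang 5.2
```

View pics/w4.png

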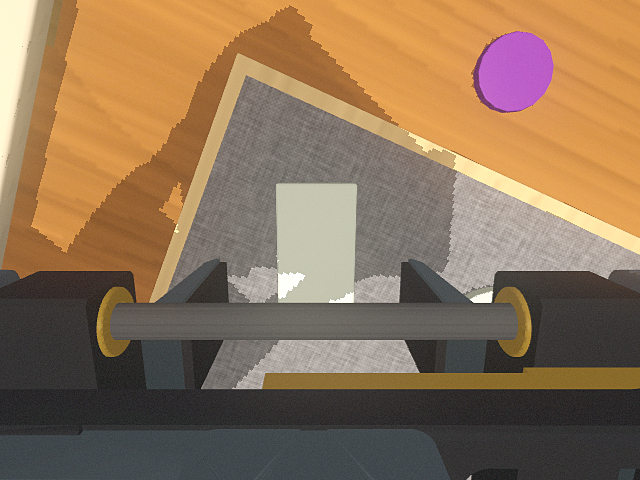

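The close view shows the oblong (317,239) centred between the fingers and aligned with them. Now descend and grip.

```bash

python3 -m inch '{"translation":[[0,0,-0.3],[0,0,-0.3],[0,0,-0.3],[0,0,-0.3],[0,0,-0.18],[0,0,-0.1],[0,0,0],[0,0,0]],"twist":[[0,0,0],[0,0,0],[0,0,0],[0,0,0],[0,0,0],[0,0,0],[0,0,0],[0,0,0]],"hand":[80,80,80,80,80,80,80,80]}'
python3 -m inch '{"translation":[[0,0,0],[0,0,0],[0,0,0],[0,0,0],[0,0,0],[0,0,0],[0,0,0],[0,0,0]],"twist":[[0,0,0],[0,0,0],[0,0,0],[0,0,0],[0,0,0],[0,0,0],[0,0,0],[0,0,0]],"hand":[44,44,44,44,44,44,44,44]}'
```

```text
t: 5.55
ee_pos: [589.4, -134.4, 16.8]
orientation: [3.071, 0.661, 0.001]
wrist_force: [0.1, -0.2, 0.9]
width: 80.3
grip_force: 0.0
t: 6.35
ee_pos: [589.2, -134.5, 16.4]
orientation: [3.071, 0.661, 0.0]
wrist_force: [-0.6, -0.6, 4.9]
width: 49.8
grip_force: 30.0
```

```bash

python3 -m inch '{"translation":[[0,0,0.1],[0,0,0.2],[0,0,0.4],[0,0,0.5],[0,0,0.5],[0,0,0.5]],"twist":[[0,0,0],[0,0,0],[0,0,0],[0,0,0],[0,0,0],[0,0,0]],"hand":[44,44,44,44,44,44]}'
python3 -m inch '{"translation":[[-0.202,0.683,0],[-0.202,0.683,0],[-0.202,0.683,0],[-0.202,0.683,0],[-0.202,0.683,0],[-0.202,0.683,0],[-0.202,0.683,0],[-0.202,0.683,0],[-0.202,0.683,0],[-0.202,0.683,0],[-0.202,0.683,0],[-0.202,0.683,0]],"twist":[[0,0,-0.317],[0,0,-0.317],[0,0,-0.317],[0,0,-0.317],[0,0,-0.317],[0,0,-0.317],[0,0,-0.317],[0,0,-0.317],[0,0,-0.317],[0,0,-0.317],[0,0,-0.317],[0,0,-0.317]],"hand":[44,44,44,44,44,44,44,44,44,44,44,44]}' >/dev/null
python3 -m inch '{"translation":[[0,0,0],[0,0,0],[0,0,0]],"twist":[[0,0,0],[0,0,0],[0,0,0]],"hand":[44,44,44]}'
python3 m.py w5.png mould
```

```text
t: 6.95
ee_pos: [588.9, -134.3, 127.9]
orientation: [3.071, 0.661, 0.0]
wrist_force: [-0.3, -0.4, -0.7]
width: 49.8
grip_force: 30.0
t: 8.45
ee_pos: [468.0, 274.8, 126.5]
orientation: [3.138, 0.144, 0.0]
wrist_force: [1.5, -0.6, -0.2]
width: 49.6
grip_force: 30.0
t 8.45 tcp [468.  274.8 126.5] psi 5.26 tilt [ 0.  0. -1.] q [ 0.42  0.48  1.65 -0.    1.01  1.9 ]
mould [545. 265.] ctr [476.7 130.4] size [59.  28.9] ang 74.4
mould [313. 187.] ctr [511.6 279.6] size [11.9 54.8] ang 5.3
mould [580.  45.] ctr [600.8 139.7] size [48.8 69.7] ang 5.3
mould [344.  45.] ctr [596.1 269.6] size [59.4 67. ] ang 24.4
mould [181. 139.] ctr [521.1 368.3] size [166.6  36.6] ang 3.6
```

View pics/w5.png

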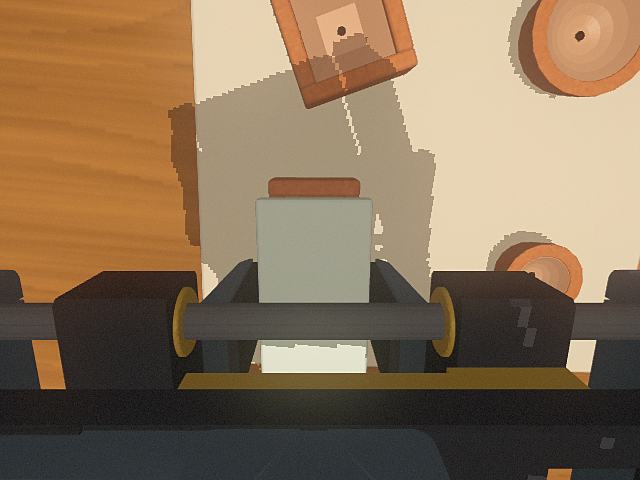

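The oblong is held level over its mould, with the mould's end showing at (313,187), well aligned. Now lower it.

```bash

python3 -m inch '{"translation":[[0.01,0.015,-0.3],[0,0,-0.35],[0,0,-0.25],[0,0,-0.15],[0,0,-0.1],[0,0,-0.06],[0,0,-0.03],[0,0,-0.01],[0,0,0],[0,0,0]],"twist":[[0,0,0],[0,0,0],[0,0,0],[0,0,0],[0,0,0],[0,0,0],[0,0,0],[0,0,0],[0,0,0],[0,0,0]],"hand":[44,44,44,44,44,44,44,44,44,44]}'
python3 -m inch '{"translation":[[0,0,-0.01],[0,0,0]],"twist":[[0,0,0],[0,0,0]],"hand":[44,44]}'
```

```text
t: 9.5
ee_pos: [468.5, 276.3, 64.0]
orientation: [-3.138, -0.145, -0.001]
wrist_force: [0.1, 0.3, -0.6]
width: 49.7
grip_force: 30.0
t: 9.7
ee_pos: [468.5, 276.2, 63.3]
orientation: [-3.138, -0.144, -0.0]
wrist_force: [-0.2, 0.5, 0.3]
width: 49.3
grip_force: 30.0
```

```bash

python3 -m inch '{"translation":[[0,0,-0.01],[0,0,0]],"twist":[[0,0,0],[0,0,0]],"hand":[44,44]}'
python3 -m inch '{"translation":[[0,0,0],[0,0,0],[0,0,0],[0,0,0]],"twist":[[0,0,0],[0,0,0],[0,0,0],[0,0,0]],"hand":[52,56,62,62]}'
python3 -m inch '{"translation":[[0,0,0.1],[0,0,0.2],[0,0,0.5],[0,0,0.6],[0,0,0.6],[0,0,0.6]],"twist":[[0,0,0],[0,0,0],[0,0,0],[0,0,0],[0,0,0],[0,0,0]],"hand":[62,62,70,80,80,80]}'
python3 m.py w6.png glass
```

```text
t: 9.9
ee_pos: [468.5, 276.2, 63.3]
orientation: [-3.138, -0.144, -0.001]
wrist_force: [-3.5, -0.2, 11.8]
width: 49.7
grip_force: 30.0
t: 10.3
ee_pos: [468.3, 276.1, 62.7]
orientation: [3.138, 0.144, -0.0]
wrist_force: [1.0, 0.2, 0.5]
width: 62.1
grip_force: 0.0
t: 10.9
ee_pos: [468.3, 276.1, 194.9]
orientation: [-3.138, -0.144, -0.001]
wrist_force: [0.9, 0.2, 0.3]
width: 79.8
grip_force: 0.0
t 10.9 tcp [468.3 276.1 194.9] psi 5.27 tilt [ 0.001 -0.    -1.   ] q [ 0.42  0.4   1.57 -0.    1.17  1.9 ]
glass [313. 234.] ctr [458.1 276.2] size [104.1  56.7] ang 5.4
```

```bash

python3 -m inch '{"translation":[[-0.03,-0.901,-0.174],[-0.03,-0.901,-0.174],[-0.03,-0.901,-0.174],[-0.03,-0.901,-0.174],[-0.03,-0.901,-0.174],[-0.03,-0.901,-0.174],[-0.03,-0.901,-0.174],[-0.03,-0.901,-0.174],[-0.03,-0.901,-0.174],[-0.03,-0.901,-0.174],[-0.03,-0.901,-0.174],[-0.03,-0.901,-0.174]],"twist":[[0,0,0.12],[0,0,0.12],[0,0,0.12],[0,0,0.12],[0,0,0.12],[0,0,0.12],[0,0,0.12],[0,0,0.12],[0,0,0.12],[0,0,0.12],[0,0,0.12],[0,0,0.12]],"hand":[88,88,88,88,88,88,88,88,88,88,88,88]}' >/dev/null
python3 -m inch '{"translation":[[0,0,0],[0,0,0],[0,0,0]],"twist":[[0,0,0],[0,0,0],[0,0,0]],"hand":[88,88,88]}'
python3 m.py w7.png glass
```

```text
t: 12.45
ee_pos: [450.3, -263.7, 88.7]
orientation: [-3.123, -0.341, -0.0]
wrist_force: [-0.8, 1.1, 1.0]
width: 88.2
grip_force: 0.0
t 12.45 tcp [ 450.3 -263.7   88.7] psi 12.48 tilt [ 0. -0. -1.] q [-0.64  0.52  1.74  0.    0.89  0.71]
glass [316. 255.] ctr [ 450.6 -264.6] size [59.8 61.2] ang 12.5
glass [105. 210.] ctr [ 451.2 -131.8] size [45.3 45.8] ang 87.6
glass [373.  39.] ctr [ 576.1 -268.7] size [45.1 64.4] ang 12.5
```

```bash

python3 -m inch '{"translation":[[0,-0.02,-0.3],[0,0,-0.3],[0,0,-0.3],[0,0,-0.26],[0,0,-0.18],[0,0,-0.1],[0,0,0],[0,0,0]],"twist":[[0,0,0],[0,0,0],[0,0,0],[0,0,0],[0,0,0],[0,0,0],[0,0,0],[0,0,0]],"hand":[88,88,88,88,88,88,88,88]}'
python3 -m inch '{"translation":[[0,0,0],[0,0,0],[0,0,0],[0,0,0],[0,0,0],[0,0,0],[0,0,0],[0,0,0]],"twist":[[0,0,0],[0,0,0],[0,0,0],[0,0,0],[0,0,0],[0,0,0],[0,0,0],[0,0,0]],"hand":[56,56,56,56,56,56,56,56]}'
python3 -m inch '{"translation":[[0,0,0.1],[0,0,0.2],[0,0,0.4],[0,0,0.5],[0,0,0.5],[0,0,0.5]],"twist":[[0,0,0],[0,0,0],[0,0,0],[0,0,0],[0,0,0],[0,0,0]],"hand":[56,56,56,56,56,56]}'
python3 -m inch '{"translation":[[0.251,0.893,0],[0.251,0.893,0],[0.251,0.893,0],[0.251,0.893,0],[0.251,0.893,0],[0.251,0.893,0],[0.251,0.893,0],[0.251,0.893,0],[0.251,0.893,0],[0.251,0.893,0],[0.251,0.893,0],[0.251,0.893,0]],"twist":[[0,0,0.197],[0,0,0.197],[0,0,0.197],[0,0,0.197],[0,0,0.197],[0,0,0.197],[0,0,0.197],[0,0,0.197],[0,0,0.197],[0,0,0.197],[0,0,0.197],[0,0,0.197]],"hand":[56,56,56,56,56,56,56,56,56,56,56,56]}' >/dev/null
python3 -m inch '{"translation":[[0,0,0],[0,0,0],[0,0,0]],"twist":[[0,0,0],[0,0,0],[0,0,0]],"hand":[56,56,56]}'
python3 m.py w8.png mould
```

```text
t: 13.3
ee_pos: [450.6, -265.4, 16.7]
orientation: [3.123, 0.342, 0.0]
wrist_force: [0.0, -0.1, 0.9]
width: 87.9
grip_force: 0.0
t: 14.1
ee_pos: [450.4, -265.5, 16.5]
orientation: [3.123, 0.341, 0.0]
wrist_force: [-1.9, -0.3, 5.7]
width: 61.4
grip_force: 30.0
t: 14.7
ee_pos: [450.2, -265.3, 128.0]
orientation: [3.123, 0.341, 0.0]
wrist_force: [0.7, -0.2, -1.0]
width: 61.5
grip_force: 30.0
t: 16.2
ee_pos: [600.6, 269.4, 126.6]
orientation: [3.071, 0.66, -0.001]
wrist_force: [0.0, -0.1, -1.5]
width: 61.6
grip_force: 30.0
t 16.2 tcp [600.6 269.4 126.6] psi 24.26 tilt [-0.001  0.    -1.   ] q [ 0.33  0.63  1.35 -0.    1.16  1.48]
mould [313. 214.] ctr [625.2 281.9] size [23.4 66.8] ang 24.3
mould [156. 230.] ctr [576.  372.3] size [30.5 36.6] ang 0.8
mould [552. 196.] ctr [696.1 160.5] size [ 12.  101.2] ang 3.6
mould [373. 105.] ctr [698.6 259.1] size [ 68.  281.6] ang 25.8
mould [47. 70.] ctr [634.5 452.3] size [28.8 47.6] ang 17.3
mould [541.  45.] ctr [766.6 204.2] size [112.4  27.9] ang 80.3
mould [34. 13.] ctr [664.4 462.6] size [13.6 42.1] ang 5.9
```

View pics/w8.png

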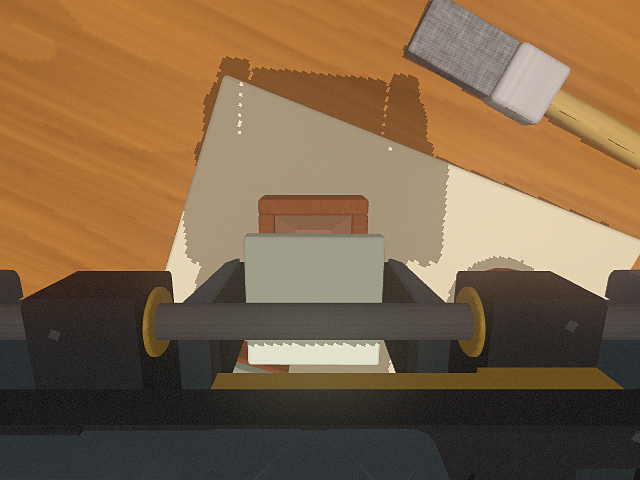

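The square is held over its mould, with the far rim at (313,214), aligned. I'll apply a small correction and lower it.

```bash

python3 -m inch '{"translation":[[0.03,0.04,-0.3],[0,0,-0.35],[0,0,-0.25],[0,0,-0.15],[0,0,-0.1],[0,0,-0.06],[0,0,-0.03],[0,0,-0.01],[0,0,-0.01],[0,0,0],[0,0,0]],"twist":[[0,0,0],[0,0,0],[0,0,0],[0,0,0],[0,0,0],[0,0,0],[0,0,0],[0,0,0],[0,0,0],[0,0,0],[0,0,0]],"hand":[56,56,56,56,56,56,56,56,56,56,56]}'
python3 -m inch '{"translation":[[0,0,-0.01],[0,0,0]],"twist":[[0,0,0],[0,0,0]],"hand":[56,56]}'
```

```text
t: 17.35
ee_pos: [602.6, 272.4, 63.5]
orientation: [-3.071, -0.661, -0.001]
wrist_force: [-0.0, 0.2, -0.0]
width: 61.6
grip_force: 30.0
t: 17.55
ee_pos: [602.6, 272.4, 63.5]
orientation: [-3.071, -0.661, -0.001]
wrist_force: [-2.5, -1.0, 7.7]
width: 61.2
grip_force: 30.0
```

```bash

python3 -m inch '{"translation":[[0,0,0],[0,0,0],[0,0,0],[0,0,0]],"twist":[[0,0,0],[0,0,0],[0,0,0],[0,0,0]],"hand":[64,68,74,74]}'
python3 -m inch '{"translation":[[0,0,0.1],[0,0,0.2],[0,0,0.5],[0,0,0.6],[0,0,0.6],[0,0,0.6]],"twist":[[0,0,0],[0,0,0],[0,0,0],[0,0,0],[0,0,0],[0,0,0]],"hand":[74,74,80,90,90,90]}'
python3 m.py w9.png glass
python3 -m inch '{"translation":[[-0.025,-0.897,-0.174],[-0.025,-0.897,-0.174],[-0.025,-0.897,-0.174],[-0.025,-0.897,-0.174],[-0.025,-0.897,-0.174],[-0.025,-0.897,-0.174],[-0.025,-0.897,-0.174],[-0.025,-0.897,-0.174],[-0.025,-0.897,-0.174],[-0.025,-0.897,-0.174],[-0.025,-0.897,-0.174],[-0.025,-0.897,-0.174]],"twist":[[0,0,0],[0,0,0],[0,0,0],[0,0,0],[0,0,0],[0,0,0],[0,0,0],[0,0,0],[0,0,0],[0,0,0],[0,0,0],[0,0,0]],"hand":[90,90,90,90,90,90,90,90,90,90,90,90]}' >/dev/null
python3 -m inch '{"translation":[[0,0,0],[0,0,0],[0,0,0]],"twist":[[0,0,0],[0,0,0],[0,0,0]],"hand":[90,90,90]}'
python3 m.py w10.png glass
```

```text
t: 17.95
ee_pos: [602.5, 272.3, 62.7]
orientation: [3.071, 0.661, -0.0]
wrist_force: [-0.8, -0.4, 0.4]
width: 73.8
grip_force: 0.0
t: 18.55
ee_pos: [602.5, 272.3, 195.0]
orientation: [-3.071, -0.661, -0.001]
wrist_force: [1.2, 0.3, 0.1]
width: 89.9
grip_force: 0.0
t 18.55 tcp [602.5 272.3 195. ] psi 24.28 tilt [ 0.001  0.    -1.   ] q [ 0.33  0.56  1.27 -0.    1.31  1.48]
glass [248. 364.] ctr [450.3 274.2] size [52.2 72.2] ang 24.3
glass [313. 237.] ctr [591.9 268.6] size [70.2 70.6] ang 24.3
t: 20.1
ee_pos: [587.6, -265.1, 88.9]
orientation: [-3.071, -0.661, -0.0]
wrist_force: [-0.2, 1.0, 0.6]
width: 90.3
grip_force: 0.0
t 20.1 tcp [ 587.6 -265.1   88.9] psi 24.31 tilt [ 0.  0. -1.] q [-0.52  0.65  1.42  0.    1.07  0.63]
glass [317. 254.] ctr [ 590.2 -264.6] size [60.9 64.8] ang 40.7
```

```bash

python3 -m inch '{"translation":[[0,-0.02,-0.3],[0,0,-0.3],[0,0,-0.3],[0,0,-0.26],[0,0,-0.18],[0,0,-0.1],[0,0,0],[0,0,0]],"twist":[[0,0,0],[0,0,0],[0,0,0],[0,0,0],[0,0,0],[0,0,0],[0,0,0],[0,0,0]],"hand":[90,90,90,90,90,90,90,90]}'
python3 -m inch '{"translation":[[0,0,0],[0,0,0],[0,0,0],[0,0,0],[0,0,0],[0,0,0],[0,0,0],[0,0,0]],"twist":[[0,0,0],[0,0,0],[0,0,0],[0,0,0],[0,0,0],[0,0,0],[0,0,0],[0,0,0]],"hand":[60,60,60,60,60,60,60,60]}'
python3 -m inch '{"translation":[[0,0,0.1],[0,0,0.2],[0,0,0.4],[0,0,0.5],[0,0,0.5],[0,0,0.5]],"twist":[[0,0,0],[0,0,0],[0,0,0],[0,0,0],[0,0,0],[0,0,0]],"hand":[60,60,60,60,60,60]}'
python3 -m inch '{"translation":[[0.041,0.664,0],[0.041,0.664,0],[0.041,0.664,0],[0.041,0.664,0],[0.041,0.664,0],[0.041,0.664,0],[0.041,0.664,0],[0.041,0.664,0],[0.041,0.664,0],[0.041,0.664,0],[0.041,0.664,0],[0.041,0.664,0]],"twist":[[0,0,0],[0,0,0],[0,0,0],[0,0,0],[0,0,0],[0,0,0],[0,0,0],[0,0,0],[0,0,0],[0,0,0],[0,0,0],[0,0,0]],"hand":[60,60,60,60,60,60,60,60,60,60,60,60]}' >/dev/null
python3 -m inch '{"translation":[[0,0,0],[0,0,0],[0,0,0]],"twist":[[0,0,0],[0,0,0],[0,0,0]],"hand":[60,60,60]}'
python3 m.py w11.png mould
```

```text
t: 20.95
ee_pos: [587.7, -267.0, 16.5]
orientation: [3.071, 0.661, 0.001]
wrist_force: [0.8, -0.1, -0.4]
width: 89.8
grip_force: 0.0
t: 21.75
ee_pos: [587.5, -266.9, 16.5]
orientation: [3.071, 0.661, 0.0]
wrist_force: [-0.4, -0.8, 1.9]
width: 64.2
grip_force: 30.0
t: 22.35
ee_pos: [587.4, -266.8, 128.3]
orientation: [3.071, 0.661, 0.001]
wrist_force: [-0.1, -1.3, -1.1]
width: 64.3
grip_force: 30.0
t: 23.85
ee_pos: [612.0, 130.9, 126.8]
orientation: [3.071, 0.66, 0.0]
wrist_force: [0.2, 0.0, -0.9]
width: 64.4
grip_force: 30.0
t 23.85 tcp [612.  130.9 126.8] psi 24.27 tilt [ 0.  0. -1.] q [ 0.12  0.58  1.44 -0.    1.12  1.26]
mould [463. 252.] ctr [647.8  35.6] size [69.  49.9] ang 87.4
mould [313. 220.] ctr [630.2 140.4] size [32.  69.4] ang 25.3
mould [141. 165.] ctr [605.2 266.7] size [66.1 75.2] ang 24.3
mould [602. 124.] ctr [748.8  12.2] size [29.1 45.7] ang 29.9
mould [403.  16.] ctr [759.8 139.7] size [41.8 19.5] ang 89.3
mould [322.  83.] ctr [712.3 169.2] size [ 44.9 181.6] ang 3.6
```

View pics/w11.png

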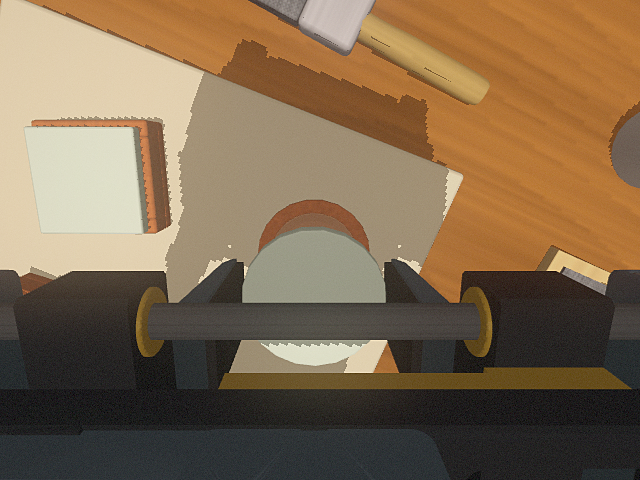

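The large disc sits concentric with its mould (rim arc top at (313,200)), and the square is on its mould at (87,180). Now lower.

```bash

python3 -m inch '{"translation":[[0,0.02,-0.3],[0,0,-0.35],[0,0,-0.25],[0,0,-0.15],[0,0,-0.1],[0,0,-0.06],[0,0,-0.03],[0,0,-0.01],[0,0,-0.01],[0,0,0],[0,0,0]],"twist":[[0,0,0],[0,0,0],[0,0,0],[0,0,0],[0,0,0],[0,0,0],[0,0,0],[0,0,0],[0,0,0],[0,0,0],[0,0,0]],"hand":[60,60,60,60,60,60,60,60,60,60,60]}'
python3 -m inch '{"translation":[[0,0,-0.01],[0,0,0]],"twist":[[0,0,0],[0,0,0]],"hand":[60,60]}'
```

```text
t: 25.0
ee_pos: [612.2, 132.6, 63.6]
orientation: [3.071, 0.661, 0.0]
wrist_force: [-0.8, -1.0, -0.9]
width: 64.2
grip_force: 30.0
t: 25.2
ee_pos: [612.2, 132.6, 63.4]
orientation: [3.071, 0.661, 0.001]
wrist_force: [-2.2, 0.2, 5.8]
width: 64.9
grip_force: 30.0
```

```bash

python3 -m inch '{"translation":[[0,0,0],[0,0,0],[0,0,0],[0,0,0]],"twist":[[0,0,0],[0,0,0],[0,0,0],[0,0,0]],"hand":[68,72,78,78]}'
python3 -m inch '{"translation":[[0,0,0.1],[0,0,0.2],[0,0,0.5],[0,0,0.6],[0,0,0.6],[0,0,0.6]],"twist":[[0,0,0],[0,0,0],[0,0,0],[0,0,0],[0,0,0],[0,0,0]],"hand":[78,78,78,78,78,78]}'
python3 -m inch '{"translation":[[-0.268,-0.439,-0.174],[-0.268,-0.439,-0.174],[-0.268,-0.439,-0.174],[-0.268,-0.439,-0.174],[-0.268,-0.439,-0.174],[-0.268,-0.439,-0.174],[-0.268,-0.439,-0.174],[-0.268,-0.439,-0.174],[-0.268,-0.439,-0.174],[-0.268,-0.439,-0.174],[-0.268,-0.439,-0.174],[-0.268,-0.439,-0.174]],"twist":[[0,0,0],[0,0,0],[0,0,0],[0,0,0],[0,0,0],[0,0,0],[0,0,0],[0,0,0],[0,0,0],[0,0,0],[0,0,0],[0,0,0]],"hand":[76,76,76,76,76,76,76,76,76,76,76,76]}' >/dev/null
python3 -m inch '{"translation":[[0,0,0],[0,0,0],[0,0,0]],"twist":[[0,0,0],[0,0,0],[0,0,0]],"hand":[76,76,76]}'
python3 m.py w12.png glass
```

```text
t: 25.6
ee_pos: [612.1, 132.5, 62.9]
orientation: [-3.071, -0.661, -0.0]
wrist_force: [-0.9, 0.3, 1.0]
width: 78.1
grip_force: 0.0
t: 26.2
ee_pos: [612.0, 132.6, 195.1]
orientation: [3.071, 0.661, 0.001]
wrist_force: [0.2, 0.0, -0.2]
width: 78.2
grip_force: 0.0
t: 27.7
ee_pos: [452.0, -130.6, 89.1]
orientation: [3.071, 0.661, 0.002]
wrist_force: [0.4, -0.2, 0.3]
width: 76.1
grip_force: 0.0
t 27.7 tcp [ 452.  -130.6   89.1] psi 24.3 tilt [ 0.001  0.001 -1.   ] q [-0.41  0.46  1.86  0.    0.82  0.74]
glass [313. 258.] ctr [ 450.9 -129.8] size [45.7 44.2] ang 24.3
glass [22. 49.] ctr [492.1  69.1] size [65.3 27.5] ang 3.5
```

```bash

python3 -m inch '{"translation":[[-0.02,0.01,-0.3],[0,0,-0.3],[0,0,-0.3],[0,0,-0.26],[0,0,-0.18],[0,0,-0.1],[0,0,0],[0,0,0]],"twist":[[0,0,0],[0,0,0],[0,0,0],[0,0,0],[0,0,0],[0,0,0],[0,0,0],[0,0,0]],"hand":[76,76,76,76,76,76,76,76]}'
python3 -m inch '{"translation":[[0,0,0],[0,0,0],[0,0,0],[0,0,0],[0,0,0],[0,0,0],[0,0,0],[0,0,0]],"twist":[[0,0,0],[0,0,0],[0,0,0],[0,0,0],[0,0,0],[0,0,0],[0,0,0],[0,0,0]],"hand":[40,40,40,40,40,40,40,40]}'
python3 -m inch '{"translation":[[0,0,0.1],[0,0,0.2],[0,0,0.4],[0,0,0.5],[0,0,0.5],[0,0,0.5]],"twist":[[0,0,0],[0,0,0],[0,0,0],[0,0,0],[0,0,0],[0,0,0]],"hand":[40,40,40,40,40,40]}'
python3 -m inch '{"translation":[[0.025,0.432,0],[0.025,0.432,0],[0.025,0.432,0],[0.025,0.432,0],[0.025,0.432,0],[0.025,0.432,0],[0.025,0.432,0],[0.025,0.432,0],[0.025,0.432,0],[0.025,0.432,0],[0.025,0.432,0],[0.025,0.432,0]],"twist":[[0,0,0],[0,0,0],[0,0,0],[0,0,0],[0,0,0],[0,0,0],[0,0,0],[0,0,0],[0,0,0],[0,0,0],[0,0,0],[0,0,0]],"hand":[40,40,40,40,40,40,40,40,40,40,40,40]}' >/dev/null
python3 -m inch '{"translation":[[0,0,0],[0,0,0],[0,0,0]],"twist":[[0,0,0],[0,0,0],[0,0,0]],"hand":[40,40,40]}'
python3 m.py w13.png mould
```

```text
t: 28.55
ee_pos: [450.6, -130.3, 16.9]
orientation: [3.071, 0.661, 0.001]
wrist_force: [-0.1, -0.2, 1.0]
width: 76.1
grip_force: 0.0
t: 29.35
ee_pos: [450.3, -130.4, 16.6]
orientation: [3.071, 0.661, 0.0]
wrist_force: [0.5, -0.2, 6.1]
width: 44.7
grip_force: 30.0
t: 29.95
ee_pos: [450.0, -130.2, 128.2]
orientation: [3.071, 0.661, 0.0]
wrist_force: [0.6, 0.2, -0.2]
width: 44.5
grip_force: 30.0
t: 31.45
ee_pos: [465.2, 128.3, 126.8]
orientation: [3.071, 0.661, 0.0]
wrist_force: [-0.4, -0.4, -0.2]
width: 44.5
grip_force: 30.0
t 31.45 tcp [465.2 128.3 126.8] psi 24.28 tilt [ 0.  0. -1.] q [ 0.15  0.41  1.79 -0.    0.93  1.29]
mould [292. 361.] ctr [400.7 105. ] size [23.7 69. ] ang 24.3
mould [ 55. 364.] ctr [325.5 256.8] size [36.  26.3] ang 24.4
mould [ 43. 280.] ctr [376.3 278.8] size [29.5 59.7] ang 4.1
mould [317. 239.] ctr [474.6 131.3] size [30.  49.7] ang 20.4
mould [139. 159.] ctr [468.3 269.8] size [96.4 63.1] ang 5.2
mould [546. 143.] ctr [572.7  30.1] size [162.8  67.5] ang 3.5
```

View pics/w13.png

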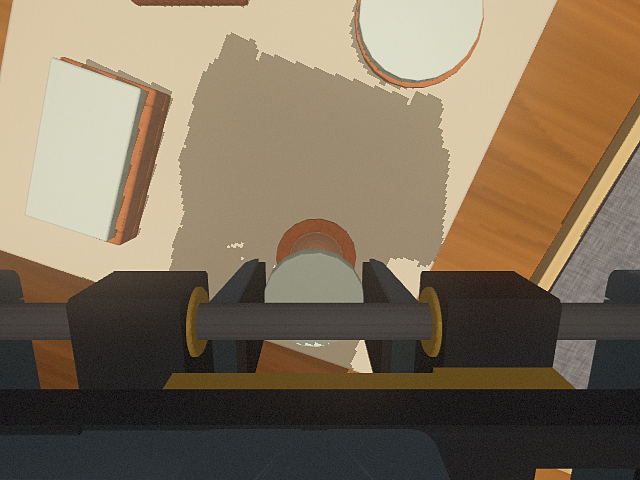

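Small disc over its mould; the mould centre (316,250) is about 1 mm to the right of the disc. I'll correct by −1 mm in y and lower.

```bash

python3 -m inch '{"translation":[[0,-0.02,-0.3],[0,0,-0.35],[0,0,-0.25],[0,0,-0.15],[0,0,-0.1],[0,0,-0.06],[0,0,-0.03],[0,0,-0.01],[0,0,-0.01],[0,0,0],[0,0,0]],"twist":[[0,0,0],[0,0,0],[0,0,0],[0,0,0],[0,0,0],[0,0,0],[0,0,0],[0,0,0],[0,0,0],[0,0,0],[0,0,0]],"hand":[40,40,40,40,40,40,40,40,40,40,40]}'
python3 -m inch '{"translation":[[0,0,-0.01],[0,0,0]],"twist":[[0,0,0],[0,0,0]],"hand":[40,40]}'
```

```text
t: 32.6
ee_pos: [465.4, 127.9, 63.7]
orientation: [-3.071, -0.661, -0.001]
wrist_force: [-0.1, 0.3, 0.3]
width: 44.5
grip_force: 30.0
t: 32.8
ee_pos: [465.4, 127.9, 63.5]
orientation: [3.071, 0.661, 0.001]
wrist_force: [-3.1, -0.9, 12.1]
width: 44.4
grip_force: 30.0
```

Now release, lift, and go to a viewpoint behind the moulds for a final check.

```bash

python3 -m inch '{"translation":[[0,0,0],[0,0,0],[0,0,0],[0,0,0]],"twist":[[0,0,0],[0,0,0],[0,0,0],[0,0,0]],"hand":[48,52,60,60]}'
python3 -m inch '{"translation":[[0,0,0.1],[0,0,0.2],[0,0,0.5],[0,0,0.6],[0,0,0.8],[0,0.4,0.8],[0,0.4,0.8],[0,0.4,0.8],[0,0.3,0.6],[0,0,0],[0,0,0],[0,0,0]],"twist":[[0,0,0],[0,0,0],[0,0,0],[0,0,0],[0,0,0],[0,0,0],[0,0,0],[0,0,0],[0,0,0],[0,0,0],[0,0,0],[0,0,0]],"hand":[60,60,60,60,60,60,60,60,60,60,60,60]}'
python3 -m inch '{"translation":[[0,0,0],[0,0,0],[0,0,0]],"twist":[[0,0,0],[0,0,0],[0,0,0]],"hand":[60,60,60]}' >/dev/null
sed -i 's/,24) if kind/,float(sys.argv[3]) if len(sys.argv)>3 else 24) if kind/' m.py
python3 m.py w14.png glass 71
python3 -c "from h import *; save('side','side9.png')"
```

```text
t: 33.2
ee_pos: [465.3, 127.9, 63.0]
orientation: [-3.071, -0.661, 0.0]
wrist_force: [0.5, -0.9, 0.4]
width: 59.9
grip_force: 0.0
t: 34.4
ee_pos: [464.6, 202.3, 322.4]
orientation: [3.071, 0.66, -0.002]
wrist_force: [0.8, 0.8, 0.2]
width: 59.8
grip_force: 0.0
t 34.7 tcp [465.2 202.6 322.6] psi 24.26 tilt [-0.001 -0.    -1.   ] q [0.29 0.23 1.46 0.   1.45 1.44]
glass [377. 238.] ctr [466.7 125.6] size [44.4 35.3] ang 14.9
glass [261. 171.] ctr [468.6 276.6] size [90.3 49.2] ang 5.3
glass [433. 110.] ctr [611.3 134.1] size [62.8 64.3] ang 24.3
glass [306.  61.] ctr [600.2 272.4] size [59.3 60.5] ang 24.3
```

View pics/w14.png

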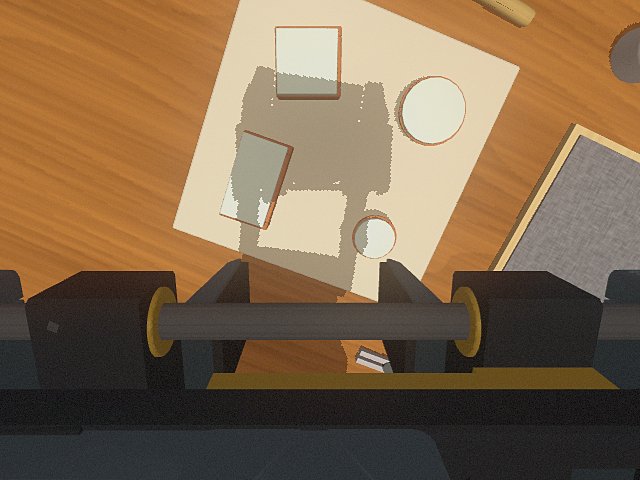

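View pics/side9.png

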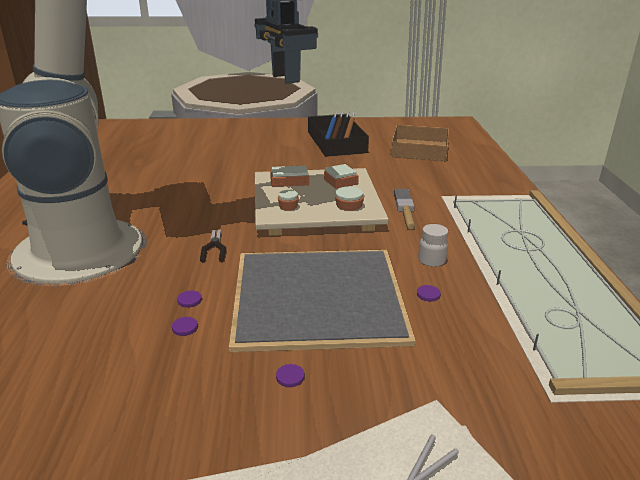

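The wrist picture shows all four blanks centred and parallel on their moulds (308,62), (433,110), (256,180) and (375,237). The side picture shows the board empty and the jar (433,245) and brush (404,205) undisturbed.

```bash
python3 -c "from station import robot; print(robot.close_job())"
```

```text
the job is handed in; nothing more can be done
None
```

All four glass blanks are laid centred and aligned on their own moulds, the jar and brush look undisturbed, and the job was handed in at about 35 s of the 99 s limit; no verdict was returned.

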